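Set the slotted cover of a rotary lens store over the prism and lock it

TASK

Someone left the rotary lens store half-way between compartments, with its index bolt riding on the cover's ring. Turn the T-shaped clamp knob to draw the bolt back, turn the clear cover until its opening lies over the compartment with the triangular glass prism, and lock it there: knob turned back to locked, bolt sprung fully home in the notch. Leave the prism and the other things on the bench as they are.

Things in the scene. Friction and masses are not known exactly. Their poses are not given: they have to be found in the camera images.
- drum: Fixed round lens store, 202 mm across, six 60-degree compartments. Origin: centre of its underside, on the bench, z up. Compartment centres: 61 mm from the axis at 0, 60, 120.. degrees anticlockwise from its x axis. The one at 0 is empty; the prism is in the one at 120, 180, 240 or 300, other optical parts in the rest. On its -y side a pillar, 44 x 42 mm, 70 mm high, carries clamp knob and bolt.
- cover (a joint): Angle (rad) of the clear slotted cover about the drum's z axis, positive anticlockwise from above = angle of the opening's centre from the drum's x axis. Starts between 0.2 and 0.85. With the bolt drawn it turns without end and stays where left (about 0.15 N m). Clear disc: top 62 mm above the bench; aluminium index ring around it: 212 mm across, top 65 mm high.
- opening (a point): Centre of the cover's wedge-shaped opening (54 degrees wide, 21 to 90 mm from the axis): 62 mm from the axis, at the disc's top; x axis outwards from the cover's axis, z up. The ring's edge has six notches 15 mm wide, 8 mm deep, 60 degrees apart. The bolt meets one when the opening is over a compartment, but the ring is screwed on the disc up to 4 degrees off either way, so find the notch by feel.
- cover_handle (a point): Grip point of the cover's handle, on the cover's axis, 86 mm above the bench. The handle is an upright black bar 72 mm long (its x axis, in line with the opening), 14 mm wide (y), top 100 mm above the bench, on a 44 mm round boss whose top is 66 mm high.
- knob (a joint): Angle (rad) of the clamp knob about its vertical axis, positive anticlockwise from above: 0 = locked stop (bar points at the drum's axis), the start; 1.5 = open stop. It draws the bolt's carriage back 7.3 mm per rad and stays where left (about 0.1 N m). From about 1.25 on the bolt is clear of the ring. Turning it back to 0 sends the sprung bolt in again.
- knob_grip (a point): Grip point of the T-shaped clamp knob, on its axis, 133 mm from the drum's axis, 93 mm above the bench. The knob is an upright black bar 50 mm long (its y axis), 13 mm wide (x), from 73 to 103 mm above the bench.
- bolt_tip (a point): End of the steel index bolt, 12 mm wide, 60 mm above the bench, sliding along the drum's y axis. y in the drum's frame: -99 mm home in a notch, -106 resting on the ring's edge (the start), beyond: clear. With the knob at 0 and no notch before it, it rides on the ring, pressed by a 10 N spring, and drops home when a notch comes past (1.5 mm play each side); the cover then stops hard.
- prism: Loose triangular glass prism, 44 mm sides, 40 mm high, standing on its triangular face in one of the compartments under the cover. Origin: centre of its underside.
- ophthalmoscope: Bystander: hand ophthalmoscope 195 mm long lying beside the drum. Origin: under its middle.
- trial_lens: Bystander: round trial lens of 38 mm diameter with a tab, flat on the bench near the pillar. Origin: under the lens's centre.
- screwdriver: Bystander: screwdriver lying on the robot's side of the drum. Origin: under its middle.
- spray: Bystander: upright cleaner bottle, 38 mm diameter, 115 mm high, near the pillar. Origin: centre of its underside.
- carton: Bystander: blue carton 75 x 120 x 55 mm behind the drum. Origin: centre of its underside.
- lens_stand: Bystander: round lens on a post with a 60 mm foot, 107 mm high. Origin: centre of its underside.

How it is judged (in metres and radians):
On the way, in this order (a step that is already met when the one before it is completed fails the run):
1. the bolt is drawn clear of the cover's ring (y of bolt_tip in the frame of drum below -0.1072 m), for 0.1 s.
2. the opening is over the prism's compartment (x of prism in the frame of opening between -0.022 and 0.022 m and y of prism in the frame of opening between -0.022 and 0.022 m), for 0.1 s.
At the end, for the whole second after the job is handed in: The cover's opening is over the prism (prism within 20 mm of the opening's centre, along and across), the index bolt is home in its notch (tip within 2 mm of fully home), the knob is back within 0.2 rad of locked, the cover is at rest and the prism stands upright (x of prism in the frame of opening between -0.02 and 0.02 m and y of prism in the frame of opening between -0.02 and 0.02 m and y of bolt_tip in the frame of drum above -0.101 m and value of joint knob below 0.2 rad and velocity of joint cover between -0.05 and 0.05 rad/s and angle between prism's own z axis and vertical below 0.15 rad); the robot touches nothing.
It fails at once if the prism is moved by more than 20 mm (distance of prism from where it was at the start of the episode above 0.02 m).
It fails at once if a bystander on the bench is moved by more than 30 mm (distance of any of ophthalmoscope, trial_lens, screwdriver, spray, carton, lens_stand from where it was at the start of the episode above 0.03 m).
It also fails if it takes over 72 s, if anything falls off the work surface, if the arm or the gripper's body presses on something with over 40 N, if the wrist force passes 120 N, or if a joint passes its speed limit or range.

ROBOT

A 6-joint arm with a two-finger parallel gripper is mounted at the origin on the work surface. World frame = base frame: x ahead of the robot, y to its left, z up, the work surface at z = 0. Lengths are in m, angles in degrees, forces in N, time in s.
With the tool pointing down it reaches from about 0.3 to 0.75 m from the base axis. Payload 8.5 kg.
Tool frame: the origin (TCP) lies on the centre line of the jaws, within the pads' length; the fingertips stand 11 mm ahead of it and the grasp point (between the pads) lies 8 mm behind it; z points along the fingers, y is the line along which they close (so a half turn about z gives the same grasp; the last joint's range is limited). The gripper opens to 85 mm and grips with 20 to 120 N. Pads are 22 mm wide; open, the fingers measure 114 mm over their backs; the gripper's body (76 mm by 85 mm) begins 54 mm behind the grasp point. The pads swing forward as they close: fully open they stand 13 mm farther back than shut.
Start: joints at [64.154, 21.807, 74.336, -0, 83.858, -12.336], TCP at [0.128, 0.535, 0.242] pointing down, gripper open.
Joint ranges: [-178.18, 178.18], [-50.72, 133.34], [12.68, 142.11], [-81.47, 261.47], [9.98, 163.14], [-165.26, 165.26]. Speed limits (degrees/s): [136.94, 136.94, 180, 180, 180, 180].

INTERFACE

Orientations are given as a 3x3 rotation matrix whose columns are the frame's x, y, z axes.
In Python, from rig import env gives the robot as it stands.
- The arm moves only by the tool creep_tool, called after "Request:" as name(argument=value, ...), one argument or row to a line, values as JSON. Schema: {"type":"object","properties":{"ticks":{"type":"object","properties":{"segments":{"type":"array","items":{"type":"array","items":{"type":"number"},"minItems":5,"maxItems":5},"minItems":1,"maxItems":10}},"additionalProperties":false,"required":["segments"]},"clamp_n":{"type":"number"},"only":{"type":"string"},"quiet":{"type":"boolean"},"lines":{"type":"string"}},"required":["ticks"],"additionalProperties":false}. ticks is an object whose key "segments" holds a list of rows, 1 to 10 of them, each of 5 numbers: dx, dy, dz in shares of the most that a row can go, 1 being 50 mm, then a turn about the tool's z in units of 4 degrees, then the finger opening in m; each row shifts and turns the commanded pose from where the row before left it, along the tool's axes as they then stand; what a row does not reach is not made up. A row lasts 1/10 s, in which the tool goes at most 0.05 m and 8.59 degrees, less where a joint would pass 70% of its speed; a pose out of reach is approached as far as the arm can. The fingers move at their own pace and stop on an object; clamp_n is the grip in N (left out, the last holds). Time passes only in rows, so rows that do not move let the fingers close. The tool returns the time, the measured TCP pose, the force, the opening and the grip force at its end. only (a regular expression) keeps the lines of the reply that match it, lines (a string "A,B") keeps lines A to B, and quiet returns only ok. Input that does not fit is refused with a message, and nothing moves.
- env.observe(): the state, without advancing time (a new reading comes with each control period).
- env.get_image(name): name is "side" or "top" or "wrist"; returns a dict with "pixels" (384x512x3 uint8, red, green, blue), "K" (3x3 intrinsics, pixels), "extrinsics" (4x4, takes a point from world to camera coordinates). Camera axes: x right, y down, z forward; pixel columns grow to the right and rows downward; lengths in m; the calibration is good to about 2 mm. A picture is of the moment at which its call begins. There is no depth.
- env.close_job(): hands the job in; it is judged then, once.
The state is a dict: "time_s": time; "q": joint angles; "qvel": joint speeds; "joint_efforts": joint torques, N m; "position": TCP position; "tool_rot": TCP orientation; "ft_force": force on the tool from outside, world axes, zero at the start; "wrist_torque": the same for the moment, N m; "grip_width": finger opening in m; "gripper_force": force on a finger pad.
Only numpy, scipy, OpenCV 4.12 (cv2) and the standard library are available. Lean on these libraries where they do the work, as an engineer would, in place of code of your own. Each camera call takes 0.05 s, during which the arm holds its last target. There are 200 camera calls.

## Working session

There is one attempt and no reset: what is moved stays moved. The work goes in short steps, Python scripts to look and compute and a tool call to move; the robot and the scene stay as the last step left them, time stands still between calls to the robot, and variables do not carry over. Pictures are saved under pics/ and viewed, at most 10 in all, crops included, and the job is handed in when it is done.

```bash
ls; mkdir -p pics; python3 - <<'E'
from rig import env
import cv2,numpy as np
for n in ("top","side"):
    im=env.get_image(n); cv2.imwrite(f"pics/{n}0.png",cv2.resize(im["pixels"][:,:,::-1],(800,600),interpolation=cv2.INTER_CUBIC))
    print(n,im["K"].tolist(),np.round(im["extrinsics"],4).tolist())
s=env.observe();print(s["position"],np.round(s["tool_rot"],3).tolist(),s["time_s"])
E
```

```text
pics
rig.py
top [[494.6429763256972, 0.0, 260.36420280974346], [0.0, 494.6429763256972, 195.88556346462764], [0.0, 0.0, 1.0]] [[0.022, -0.9997, 0.007, 0.121], [-0.9956, -0.0225, -0.0905, 0.5176], [0.0906, -0.005, -0.9959, 1.478], [0.0, 0.0, 0.0, 1.0]]
side [[416.12193412219347, 0.0, 252.9278919585709], [0.0, 416.12193412219347, 188.02639005425124], [0.0, 0.0, 1.0]] [[-0.9375, -0.3478, 0.0087, 0.5403], [-0.217, 0.5651, -0.796, 0.1067], [0.2719, -0.7481, -0.6053, 1.0182], [0.0, 0.0, 0.0, 1.0]]
[0.12838797 0.53455635 0.24177212] [[-0.972, 0.234, -0.001], [0.234, 0.972, -0.001], [0.0, -0.001, -1.0]] 0.1
```

View pics/top0.png

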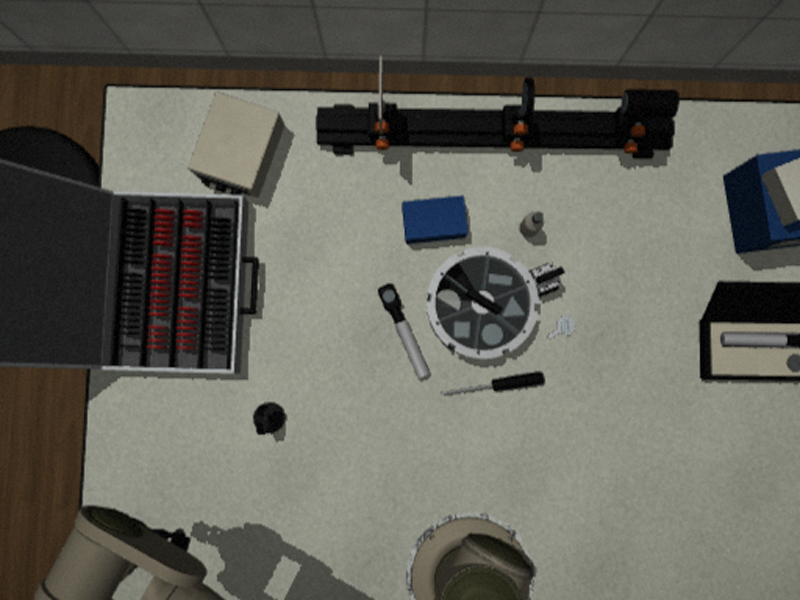

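View pics/side0.png

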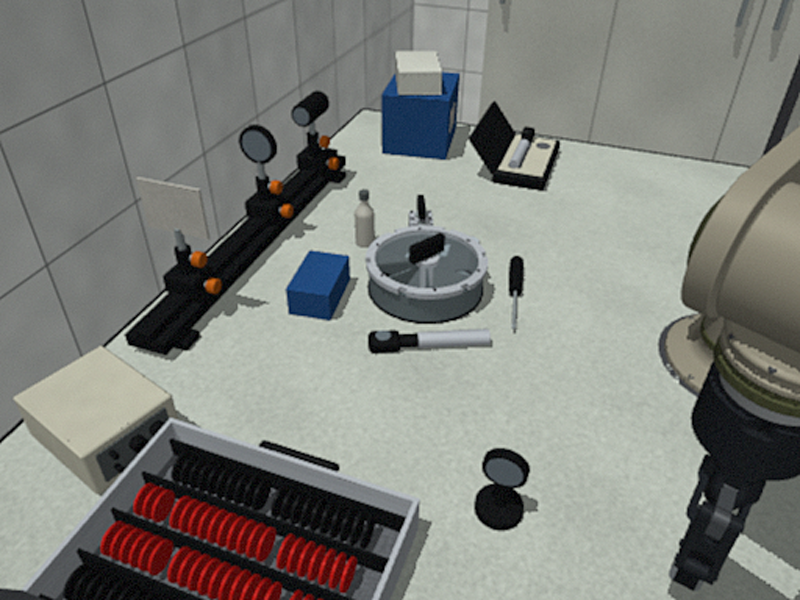

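The top view shows the drum centred near (484,303), with the knob and pillar to its right at (548,280). A triangle, probably the prism, is near (512,307). I'll enlarge that area.

```bash
python3 - <<'E'
from rig import env
import cv2,numpy as np
ims=[env.get_image("top")["pixels"].astype(float) for _ in range(4)]
p=np.mean(ims,0).astype(np.uint8)[150:240,260:380,::-1]
cv2.imwrite("pics/crop1.png",cv2.resize(p,None,fx=6.6,fy=6.6,interpolation=cv2.INTER_CUBIC))
E
```

```text
(no output)
```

View pics/crop1.png

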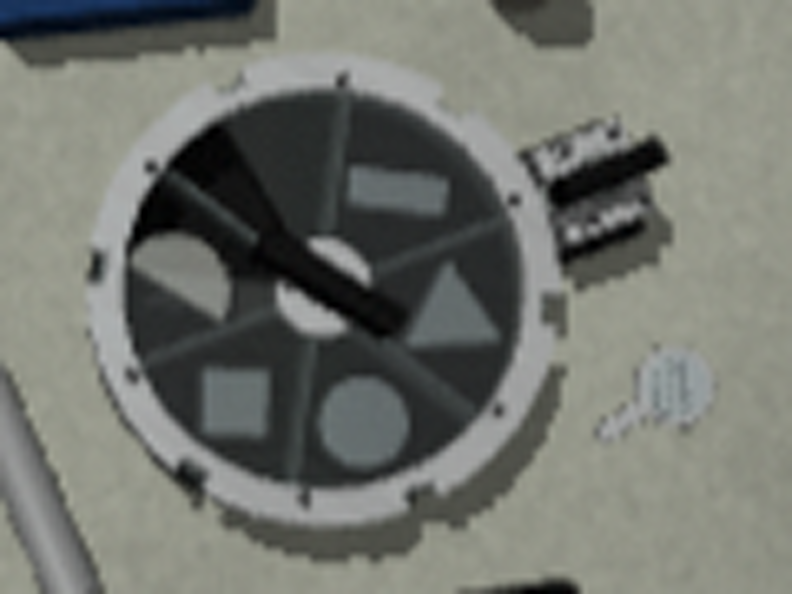

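The enlarged crop shows the ring centred near (328,290) and the knob bar running from (555,190) to (665,152). The handle runs from (265,245) to (400,325), with the opening up-left at about 149°. The triangle is at (450,310), in the 240° compartment just clockwise of the pillar's boundary line. Next I'll convert these to world positions.

```bash
cat >h.py <<'E'
import numpy as np
from rig import env
def ray(im,u,v,z):
    K,E=im["K"],im["extrinsics"];R,t=E[:3,:3],E[:3,3]
    c=-R.T@t; d=R.T@np.linalg.inv(K)@[u,v,1]; return c+d*(z-c[2])/d[2]
def proj(im,P):
    p=im["K"]@(im["extrinsics"]@np.r_[P,1])[:3]; return p[:2]/p[2]
def goto(x,y,z,ang):
    """tool-axis shift to reach world xyz; turn so that tool y line is at world angle ang (deg)"""
    s=env.observe();R=s["tool_rot"];d=R.T@(np.array([x,y,z])-s["position"])
    a=np.degrees(np.arctan2(R[1,1],R[0,1])); t=(-(ang-a)+90)%180-90
    print("t",s["time_s"],"pos",np.round(s["position"],4),"yang",round(a,2),"q",np.round(s["q"],1))
    print("shift",np.round(d,4),"turn",round(t,2))
E
python3 - <<'E'
from h import *
import cv2
im=env.get_image("top"); f=lambda x,y,z: ray(im,260+(x+.5)/6.6-.5,150+(y+.5)/6.6-.5,z)[:2]
# ring fit: bright pixels in ROI
a=[f(88,275,.065),f(568,320,.065),f(320,52,.065),f(330,525,.065)]
for n,p in zip("lrtb",a):print(n,np.round(p,4))
k1,k2=f(553,190,.103),f(668,150,.103);h1,h2=f(262,243,.1),f(403,327,.1)
print("knob",k1,k2,(k1+k2)/2); print("handle",h1,h2,(h1+h2)/2, np.degrees(np.arctan2(*(h1-h2)[::-1])))
# hub white disc centre and disc inner
print("discrim c",(f(125,275,.062)+f(525,300,.062))/2,(f(330,88,.062)+f(330,490,.062))/2)
c=(h1+h2)/2;v=(k1+k2)/2-c;print("dist",np.hypot(*v),"ang",np.degrees(np.arctan2(v[1],v[0])),"knob bar ang",np.degrees(np.arctan2(*(k2-k1)[::-1])))
pr=f(452,312,.04);print("prism",pr,np.degrees(np.arctan2(*(pr-c)[::-1])))
for n in [(232,85),(95,265),(190,475),(420,495),(555,305),(440,95)]:
    w=f(*n,.063)-c;print("notch",np.degrees(np.arctan2(w[1],w[0])),np.hypot(*w))
E
```

```text
l [0.5255 0.0959]
r [ 0.5102 -0.1191]
t [ 0.6288 -0.0065]
b [ 0.4163 -0.0138]
knob [ 0.56362837 -0.10540865] [ 0.5824196  -0.15567347] [ 0.57302398 -0.13054106]
handle [0.53776888 0.02123327] [ 0.50231407 -0.0408412 ] [ 0.52004148 -0.00980397] 60.26647306660962
discrim c [ 0.52260733 -0.01050983] [ 0.52248981 -0.01274701]
dist 0.1318506384806744 ang -66.30691246250514 knob bar ang -69.50202310589746
prism [ 0.5148946  -0.07072477] -94.8291548864934
notch 24.533355388745882 0.10240127685667333
notch 84.29218819841057 0.1031550644800489
notch 144.77246022136134 0.10138991519613846
notch -153.7255263895096 0.09975210249983364
notch -91.69607083822156 0.10383719345991697
notch -29.468835849427307 0.10425894502501488
```

```bash
python3 -c "
from h import *
goto(0.573,-0.1305,0.222,22.5)"
```

```text
t 0.35 pos [0.1285 0.5347 0.2422] yang 76.49 q [ 64.2  21.8  74.3   0.   83.9 -12.3]
shift [-0.5877 -0.543   0.0203] turn 53.99
```
Turn: my "turn" says +54 (cw from 76.5 to 22.5). Fine. If j1 rotates, the tool orientation is held in world so q6 compensates. Final q6 for y ang 22.5 ≈ -12+... as computed -35. OK and 54 turn while j6 must... fine.

The rows are not in the units I measure in: shifts go in shares of 50 mm and turns go in units of 4 degrees. I convert before sending: -0.032 m is -0.64, -0.03 m is -0.6.

Request:
creep_tool(
  ticks={"segments":[[-0.64,-0.6,0,0,0.085],[-0.64,-0.6,0,0,0.085],[-0.64,-0.6,0,0,0.085],[-0.64,-0.6,0,0,0.085],[-0.64,-0.6,0,0,0.085],[-0.64,-0.6,0,0,0.085],[-0.64,-0.6,0,0,0.085],[-0.64,-0.6,0,0,0.085],[-0.64,-0.6,0,0,0.085],[-0.64,-0.6,0,0,0.085]]},
)

```text
time_s: 1.35
position: [0.3702, 0.1666, 0.2426]
tool_rot: [[-0.972, 0.234, 0.001], [0.234, 0.972, 0.0], [-0.001, 0.0, -1.0]]
ft_force: [1.5, 1.3, -0.6]
grip_width: 0.085
gripper_force: 0.0
```

Request:
creep_tool(
  ticks={"segments":[[-0.64,-0.6,0,0,0.085],[-0.64,-0.6,0,0,0.085],[-0.64,-0.6,0,0,0.085],[-0.64,-0.6,0,0,0.085],[-0.64,-0.6,0,0,0.085],[-0.64,-0.6,0,0,0.085],[-0.64,-0.6,0,0,0.085],[-0.64,-0.6,0,0,0.085],[0,0,0,0,0.085]]},
)

```text
time_s: 2.25
position: [0.5641, -0.129, 0.2411]
tool_rot: [[-0.971, 0.237, -0.0], [0.237, 0.971, -0.001], [0.0, -0.001, -1.0]]
ft_force: [0.0, 0.3, -0.4]
grip_width: 0.0852
gripper_force: 0.0
```

Request:
creep_tool(
  ticks={"segments":[[0,0,0,2,0.085],[0,0,0,2,0.085],[0,0,0,2,0.085],[0,0,0,2,0.085],[0,0,0,2,0.085],[0,0,0,2,0.085],[0,0,0,1.5,0.085],[0,0,0,0,0.045],[0,0,0,0,0.045]]},
)

```text
time_s: 3.15
position: [0.5622, -0.1245, 0.2424]
tool_rot: [[-0.385, 0.923, -0.0], [0.923, 0.385, 0.0], [0.0, -0.0, -1.0]]
ft_force: [-0.2, 0.1, -0.0]
grip_width: 0.0581
gripper_force: 0.0
```

```bash
python3 - <<'E'
from h import *
import cv2
goto(0.573,-0.1305,0.092,22.5)
im=env.get_image("wrist"); cv2.imwrite("pics/w1.png",im["pixels"][:,:,::-1])
np.set_printoptions(suppress=True)
print("K",im["K"].tolist(),"E",np.round(im["extrinsics"],4).tolist())
for P in ([.573,-.1305,.103],[.5213,-.0108,.1]): print(proj(im,np.array(P)))
E
```

```text
t 3.15 pos [ 0.5622 -0.1245  0.2424] yang 22.67 q [-24.3  24.4  70.1   0.   85.5 -46.9]
shift [-0.0097  0.0076  0.1504] turn 0.17
K [[343.08697331348594, 0.0, 259.7979794483677], [0.0, 343.08697331348594, 191.01706526063907], [0.0, 0.0, 1.0]] E [[0.9231, 0.3845, 0.0004, -0.4706], [0.3653, -0.8774, 0.311, -0.3553], [0.1199, -0.2869, -0.9504, 0.2773], [0.0, 0.0, 0.0, 1.0]]
[269.67084501 191.68113129]
[268.81843271  18.96103438]
```

View pics/w1.png

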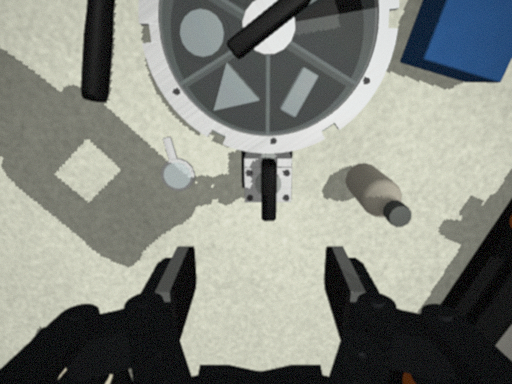

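The wrist view shows the knob bar at columns 262–275, rows 158–220, within 2 px of where I predicted it. The boss is near (269,27) and the spray bottle is well clear. I'll go down and grip the knob.

Request:
creep_tool(
  ticks={"segments":[[-0.174,0.132,0,0,0.045],[0,0,0.6,0,0.045],[0,0,0.6,0,0.045],[0,0,0.6,0,0.045],[0,0,0.6,0,0.045],[0,0,0.6,0,0.045],[0,0,0.08,0,0.045],[0,0,0,0,0.045]]},
)

```text
time_s: 4.0
position: [0.5719, -0.1304, 0.0884]
tool_rot: [[-0.383, 0.924, -0.001], [0.924, 0.383, 0.0], [0.001, -0.0, -1.0]]
ft_force: [0.0, -1.3, 1.2]
grip_width: 0.0447
gripper_force: 0.0
```

Request:
creep_tool(
  ticks={"segments":[[0,0,0,0,0.01],[0,0,0,0,0.01],[0,0,0,0,0.01],[0,0,0,0,0.01],[0,0,0,0,0.01]]},
  clamp_n=40,
)

```text
time_s: 4.5
position: [0.5726, -0.1305, 0.0899]
tool_rot: [[-0.383, 0.924, 0.003], [0.924, 0.383, -0.001], [-0.002, 0.002, -1.0]]
ft_force: [0.7, 0.7, 7.0]
grip_width: 0.0124
gripper_force: 41.3
```

```bash
python3 -c "
from h import *
goto(0.573,-0.1305,0.088,22.5);s=env.observe();print(s['ft_force'],s['wrist_torque'])"
```

```text
t 4.5 pos [ 0.5726 -0.1305  0.0899] yang 22.53 q [-24.4  33.8  80.9   0.   65.2 -46.9]
shift [-0.0001  0.0004  0.0019] turn 0.03
[0.74001447 0.66482864 7.03674795] [ 0.16869406 -0.01846337  0.20618722]
```

Scaled: -6 degrees is -1.5.

Request:
creep_tool(
  ticks={"segments":[[0,0,0,-1,0.01],[0,0,0,-1.5,0.01],[0,0,0,-1.5,0.01],[0,0,0,-1.5,0.01],[0,0,0,-1.5,0.01],[0,0,0,-1.5,0.01],[0,0,0,-1.5,0.01],[0,0,0,-1.5,0.01]]},
  clamp_n=50,
)

```text
time_s: 5.3
position: [0.5715, -0.1317, 0.09]
tool_rot: [[-0.932, 0.363, 0.0], [0.363, 0.932, -0.003], [-0.001, -0.003, -1.0]]
ft_force: [-6.3, -6.6, 9.5]
grip_width: 0.012
gripper_force: 51.0
```

Request:
creep_tool(
  ticks={"segments":[[0,0,0,-1.5,0.01],[0,0,0,-1.5,0.01],[0,0,0,-1.5,0.01],[0,0,0,-1.5,0.01],[0,0,0,-1.5,0.01],[0,0,0,-1.5,0.01],[0,0,0,0,0.01]]},
)

```text
time_s: 6.0
position: [0.5715, -0.1329, 0.09]
tool_rot: [[-0.967, -0.253, 0.0], [-0.253, 0.967, -0.005], [0.001, -0.005, -1.0]]
ft_force: [-8.3, -11.7, 7.7]
grip_width: 0.012
gripper_force: 50.9
```

```bash
python3 -c "
from h import *
goto(0.573,-0.1305,0.088,22.5);s=env.observe();print(s['ft_force'],s['wrist_torque'])"
```

```text
t 6.0 pos [ 0.5715 -0.1329  0.09  ] yang 104.65 q [ -24.5   33.8   80.9   -0.3   65.2 -129.1]
shift [-0.0021  0.002   0.002 ] turn 82.15
[ -8.27109879 -11.68633644   7.675273  ] [-1.77564207  1.15872067  0.04374279]
```

Request:
creep_tool(
  ticks={"segments":[[0,0,0,0,0.05],[0,0,0,0,0.05],[0,0,0,0,0.05],[0,0,-0.4,0,0.05],[0,0,-0.6,0,0.05],[0,0,-0.6,0,0.05],[0,0,-0.6,0,0.05],[0,0,-0.4,0,0.05],[0,0,0,0,0.05]]},
  clamp_n=40,
)

```text
time_s: 6.9
position: [0.5728, -0.1304, 0.2212]
tool_rot: [[-0.968, -0.251, 0.005], [-0.251, 0.968, -0.002], [-0.005, -0.003, -1.0]]
ft_force: [0.9, 0.4, -0.3]
grip_width: 0.0499
gripper_force: 0.0
```

```bash
python3 - <<'E'
from h import *
import cv2
goto(0.5213,-0.0108,0.21,148.5);print(env.observe()["ft_force"])
im=env.get_image("wrist"); cv2.imwrite("pics/w2.png",im["pixels"][:,:,::-1])
for P in ([.573,-.1305,.103],[.5213,-.0108,.1],[.5213,-.0108,.066]): print(proj(im,np.array(P)))
E
```

```text
t 6.9 pos [ 0.5728 -0.1304  0.2212] yang 104.52 q [ -24.4   26.3   70.5    0.    82.9 -128.9]
shift [0.0199 0.1287 0.0106] turn -43.98
[ 0.88943387  0.35787239 -0.30332793]
[260.54423662 188.75025573]
[431.50390558 162.23508165]
[412.58994835 152.76595275]
```

View pics/w2.png

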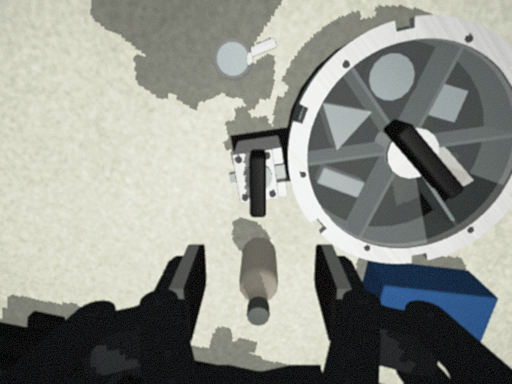

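The knob bar is centred at (258,183) and has turned by about 82°. The boss is at (411,153), close to the prediction, and the prism still sits at (345,128). Next I'll move above the handle and turn the tool to match it.

Scaled: 0.0318 m is 0.636, 0.0051 m is 0.102, -8 degrees is -2.

Request:
creep_tool(
  ticks={"segments":[[0.102,0.636,0,0,0.05],[0.102,0.636,0,0,0.05],[0.102,0.636,0,0,0.05],[0.102,0.636,0,0,0.05],[0,0,0,-2,0.05],[0,0,0,-2,0.05],[0,0,0,-2,0.05],[0,0,0,-2,0.05],[0,0,0,-2,0.05],[0,0,0,-1,0.05]]},
)

```text
time_s: 7.95
position: [0.5197, -0.012, 0.2167]
tool_rot: [[-0.518, -0.855, -0.003], [-0.855, 0.518, 0.001], [0.001, 0.003, -1.0]]
ft_force: [-0.5, -0.5, 0.0]
grip_width: 0.0498
gripper_force: 0.0
```

Request:
creep_tool(
  ticks={"segments":[[0,0,0,0,0.05],[0,0,0,0,0.05]]},
)

```text
time_s: 8.15
position: [0.5199, -0.0122, 0.2174]
tool_rot: [[-0.524, -0.852, -0.002], [-0.852, 0.524, 0.0], [0.0, 0.002, -1.0]]
ft_force: [0.8, 0.2, -0.4]
grip_width: 0.05
gripper_force: 0.0
```

```bash
python3 - <<'E'
from h import *
import cv2
goto(0.5212,-0.0122,0.083,148.5)
im=env.get_image("wrist"); cv2.imwrite("pics/w3.png",im["pixels"][:,:,::-1])
for P in ([.5212,-.0122,.1],[.5212,-.0122,.066]): print(proj(im,np.array(P)))
E
```

```text
t 8.15 pos [ 0.5199 -0.0122  0.2174] yang 148.38 q [ -14.4   20.    81.5    0.    78.6 -162.8]
shift [-0.0007 -0.0013  0.1344] turn -0.12
[257.97801669 190.35087372]
[258.12030048 178.10482046]
```

View pics/w3.png

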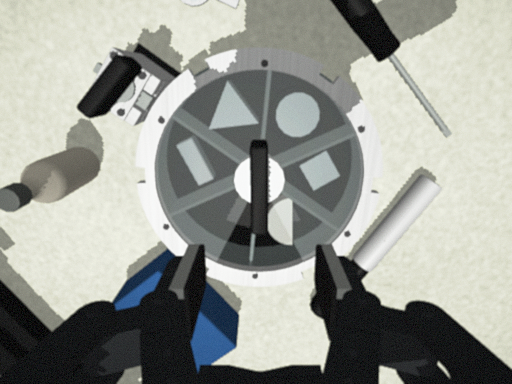

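The boss is at (258,180) and the bar at (259,189), matching the prediction, and the bar is parallel to the jaws. I'll go down and grip.

Scaled: -0.0007 m is -0.014, 0.03 m is 0.6.

Request:
creep_tool(
  ticks={"segments":[[-0.014,-0.02,0.6,0,0.05],[0,0,0.6,0,0.05],[0,0,0.6,0,0.05],[0,0,0.6,0,0.05],[0,0,0.26,0,0.05],[0,0,0,0,0.05],[0,0,0,0,0.01],[0,0,0,0,0.01],[0,0,0,0,0.01],[0,0,0,0,0.01]]},
  clamp_n=40,
)

```text
time_s: 9.2
position: [0.5209, -0.0117, 0.0864]
tool_rot: [[-0.523, -0.853, -0.0], [-0.853, 0.523, 0.001], [-0.0, 0.001, -1.0]]
ft_force: [-4.7, 2.7, 5.5]
grip_width: 0.0133
gripper_force: 40.4
```

Request:
creep_tool(
  ticks={"segments":[[0,0,0,0,0.01],[0,0,0,0,0.01]]},
  clamp_n=40,
)

```text
time_s: 9.4
position: [0.5209, -0.0117, 0.0864]
tool_rot: [[-0.522, -0.853, -0.0], [-0.853, 0.522, 0.001], [-0.0, 0.001, -1.0]]
ft_force: [-4.9, 3.2, 6.0]
grip_width: 0.0133
gripper_force: 40.4
```

```bash
python3 -c "
from h import *
goto(0.5212,-0.0122,0.084,150);s=env.observe();print(s['ft_force'],s['wrist_torque'])"
```

```text
t 9.4 pos [ 0.5209 -0.0117  0.0864] yang 148.5 q [ -14.3   28.8   91.9    0.    59.3 -162.8]
shift [ 0.0003 -0.0005  0.0024] turn -1.5
[-4.86923562  3.23118073  5.96722612] [0.47173901 0.75466727 0.08992914]
```

Request:
creep_tool(
  ticks={"segments":[[0,0,0,1,0.01],[0,0,0,1.75,0.01],[0,0,0,1.75,0.01],[0,0,0,1.75,0.01],[0,0,0,1.75,0.01],[0,0,0,1.75,0.01],[0,0,0,1.75,0.01],[0,0,0,1.75,0.01],[0,0,0,1.75,0.01],[0,0,0,1.75,0.01]]},
  clamp_n=40,
)

```text
time_s: 10.4
position: [0.52, -0.0098, 0.0864]
tool_rot: [[-0.988, 0.152, -0.002], [0.152, 0.988, 0.004], [0.003, 0.003, -1.0]]
ft_force: [-7.6, 15.0, 10.3]
grip_width: 0.0131
gripper_force: 41.0
```

```bash
python3 -c "
from h import *
s=env.observe();print(s['ft_force'],s['wrist_torque'])"
```

```text
[-7.63935718 14.9643681  10.29513699] [2.17135223 1.01485619 0.21612948]
```

Request:
creep_tool(
  ticks={"segments":[[0,0,0,1.75,0.01],[0,0,0,1.75,0.01],[0,0,0,1.75,0.01],[0,0,0,1.75,0.01],[0,0,0,1.75,0.01],[0,0,0,1.75,0.01],[0,0,0,1.75,0.01],[0,0,0,1.75,0.01],[0,0,0,1.75,0.01],[0,0,0,1.75,0.01]]},
)

```text
time_s: 11.4
position: [0.5215, -0.0082, 0.0864]
tool_rot: [[-0.195, 0.981, 0.002], [0.981, 0.195, 0.007], [0.006, 0.003, -1.0]]
ft_force: [2.1, 25.7, 4.5]
grip_width: 0.0131
gripper_force: 40.2
```

Request:
creep_tool(
  ticks={"segments":[[0,0,0,1.75,0.01],[0,0,0,1,0.01],[0,0,0,0,0.01],[0,0,0,0,0.01]]},
)

```text
time_s: 11.8
position: [0.5218, -0.0082, 0.0864]
tool_rot: [[-0.008, 1.0, 0.003], [1.0, 0.008, 0.007], [0.007, 0.003, -1.0]]
ft_force: [4.3, 25.6, 4.2]
grip_width: 0.0133
gripper_force: 40.0
```

```bash
python3 -c "
from h import *
goto(0.5212,-0.0122,0.084,0);s=env.observe();print(s['ft_force'],s['wrist_torque'])"
```

```text
t 11.8 pos [ 0.5218 -0.0082  0.0864] yang 0.47 q [-14.1  28.8  91.9   0.5  59.2 -14.8]
shift [-0.004  -0.0007  0.0024] turn 0.47
[ 4.31098061 25.61472598  4.24610734] [ 3.68890926 -0.50091294 -0.08385893]
```

Scaled: -0.02 m is -0.4.

Request:
creep_tool(
  ticks={"segments":[[0,0,0,0,0.05],[0,0,0,0,0.05],[0,0,0,0,0.05],[0,0,-0.4,0,0.05],[0,0,-0.4,0,0.05],[0,0,-0.4,0,0.05],[0,0,0,0,0.05]]},
  clamp_n=40,
)

```text
time_s: 12.5
position: [0.5226, -0.0129, 0.1477]
tool_rot: [[-0.008, 1.0, 0.005], [1.0, 0.008, -0.001], [-0.001, 0.005, -1.0]]
ft_force: [0.4, -0.5, -0.4]
grip_width: 0.0503
gripper_force: 0.0
```

```bash
python3 -c "
from h import *
goto(0.5705,-0.133,0.089,104.5)"
```

```text
t 12.5 pos [ 0.5226 -0.0129  0.1477] yang 0.46 q [-14.4  24.2  87.5  -0.   68.  -14.9]
shift [-0.1204  0.0467  0.0591] turn 75.96
```

Scaled: -0.0304 m is -0.608, -0.03 m is -0.6, -8 degrees is -2.

Request:
creep_tool(
  ticks={"segments":[[-0.6,0.234,0,0,0.05],[-0.6,0.234,0,0,0.05],[-0.6,0.234,0,0,0.05],[-0.608,0.234,0,0,0.05],[0,0,0,-2,0.05],[0,0,0,-2,0.05],[0,0,0,-2,0.05],[0,0,0,-2,0.05],[0,0,0,-2,0.05],[0,0,0,-2,0.05]]},
  clamp_n=40,
)

```text
time_s: 13.5
position: [0.5689, -0.1325, 0.1443]
tool_rot: [[-0.752, 0.659, -0.001], [0.659, 0.752, 0.0], [0.001, -0.001, -1.0]]
ft_force: [-0.0, -0.1, -0.2]
grip_width: 0.0504
gripper_force: 0.0
```

Request:
creep_tool(
  ticks={"segments":[[0,0,0,-2,0.05],[0,0,0,-2,0.05],[0,0,0,-2,0.05],[0,0,0,-2,0.05],[0,0,0,-2,0.05],[0,0,0,-2,0.05],[0,0,0,-2,0.05],[0,0,0,0,0.05],[0,0,0,0,0.05]]},
)

```text
time_s: 14.4
position: [0.5691, -0.1323, 0.1447]
tool_rot: [[-0.969, -0.246, -0.001], [-0.246, 0.969, 0.0], [0.001, 0.001, -1.0]]
ft_force: [0.3, 0.4, 0.7]
grip_width: 0.0501
gripper_force: 0.0
```

```bash
python3 - <<'E'
from h import *
import cv2
goto(0.5705,-0.133,0.089,104.5)
im=env.get_image("wrist"); cv2.imwrite("pics/w4.png",im["pixels"][:,:,::-1])
print(proj(im,np.array([.5705,-.133,.103])))
E
```

```text
t 14.4 pos [ 0.5691 -0.1323  0.1447] yang 104.26 q [ -24.7   30.1   77.5   -0.    72.5 -129. ]
shift [-0.0013 -0.001   0.0557] turn -0.24
[258.57683921 233.49643492]
```

View pics/w4.png

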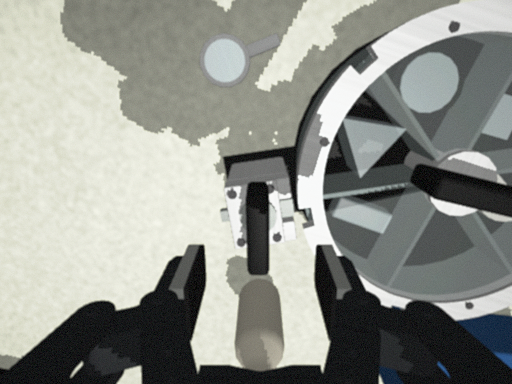

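The knob bar is at (258,230), as predicted. A notch shows near (305,218), close to the bolt. I'll go down and turn the knob back to locked.

Request:
creep_tool(
  ticks={"segments":[[-0.026,-0.02,0.4,0,0.05],[0,0,0.4,0,0.05],[0,0,0.314,0,0.05],[0,0,0,0,0.05],[0,0,0,0,0.01],[0,0,0,0,0.01],[0,0,0,0,0.01],[0,0,0,0,0.01],[0,0,0,0,0.01]]},
  clamp_n=40,
)

```text
time_s: 15.35
position: [0.5712, -0.1332, 0.0907]
tool_rot: [[-0.968, -0.25, 0.002], [-0.25, 0.968, -0.001], [-0.002, -0.001, -1.0]]
ft_force: [-0.3, -0.6, 6.6]
grip_width: 0.0126
gripper_force: 41.5
```

Request:
creep_tool(
  ticks={"segments":[[0,0,0,1.5,0.01],[0,0,0,1.75,0.01],[0,0,0,1.75,0.01],[0,0,0,1.75,0.01],[0,0,0,1.75,0.01],[0,0,0,1.75,0.01],[0,0,0,1.75,0.01],[0,0,0,1.75,0.01],[0,0,0,1.75,0.01],[0,0,0,1.75,0.01]]},
  clamp_n=40,
)

```text
time_s: 16.35
position: [0.572, -0.1309, 0.0907]
tool_rot: [[-0.577, 0.817, 0.004], [0.817, 0.577, 0.003], [0.0, 0.005, -1.0]]
ft_force: [4.8, 11.5, 6.4]
grip_width: 0.012
gripper_force: 41.6
```

Request:
creep_tool(
  ticks={"segments":[[0,0,0,1.75,0.01],[0,0,0,1,0.01],[0,0,0,0,0.01],[0,0,0,0,0.01]]},
  clamp_n=40,
)

```text
time_s: 16.75
position: [0.5724, -0.1307, 0.0907]
tool_rot: [[-0.415, 0.91, 0.005], [0.91, 0.415, 0.003], [0.001, 0.005, -1.0]]
ft_force: [6.8, 12.7, 5.3]
grip_width: 0.0122
gripper_force: 41.5
```

```bash
python3 -c "
from h import *
goto(0.5705,-0.133,0.088,22.5);s=env.observe();print(s['ft_force'],s['wrist_torque'])"
```

```text
t 16.75 pos [ 0.5724 -0.1307  0.0907] yang 24.5 q [-24.5  33.7  80.9   0.3  65.2 -49.1]
shift [-0.0013 -0.0027  0.0027] turn 2.0
[ 6.75300853 12.68911409  5.339792  ] [ 1.97106201 -1.04668233 -0.00682176]
```

Request:
creep_tool(
  ticks={"segments":[[0,0,0,0.375,0.01],[0,0,0,0.375,0.01],[0,0,0,0,0.01]]},
  clamp_n=40,
)

```text
time_s: 17.05
position: [0.5724, -0.1307, 0.0907]
tool_rot: [[-0.367, 0.93, 0.005], [0.93, 0.367, 0.003], [0.001, 0.005, -1.0]]
ft_force: [8.3, 12.3, 5.3]
grip_width: 0.0124
gripper_force: 44.7
```

```bash
python3 -c "
from h import *
goto(0.5705,-0.133,0.088,22.5);s=env.observe();print(s['ft_force'],s['wrist_torque'])"
```

```text
t 17.05 pos [ 0.5724 -0.1307  0.0907] yang 21.56 q [-24.5  33.7  80.9   0.3  65.2 -46.2]
shift [-0.0015 -0.0027  0.0027] turn -0.94
[ 8.29738259 12.31231715  5.30132241] [ 1.97976901 -1.16992574  0.78895373]
```

Request:
creep_tool(
  ticks={"segments":[[0,0,0,0,0.05],[0,0,0,0,0.05],[0,0,0,0,0.05],[0,0,-0.4,0,0.05],[0,0,-0.4,0,0.05],[0,0,-0.4,0,0.05],[0,0,0,0,0.05],[0,0,0,0,0.05]]},
  clamp_n=40,
)

```text
time_s: 17.85
position: [0.5705, -0.133, 0.1492]
tool_rot: [[-0.366, 0.931, -0.0], [0.931, 0.366, 0.0], [0.0, -0.0, -1.0]]
ft_force: [-0.2, 0.4, -0.7]
grip_width: 0.0501
gripper_force: 0.0
```

```bash
python3 - <<'E'
from h import *
import cv2
goto(0.5219,-0.0101,0.085,0)
im=env.get_image("wrist"); cv2.imwrite("pics/w5.png",cv2.resize(im["pixels"][:260,120:420,::-1],None,fx=2.2,fy=2.2,interpolation=cv2.INTER_CUBIC))
E
```

```text
t 17.85 pos [ 0.5705 -0.133   0.1492] yang 21.47 q [-24.7  29.9  76.9  -0.   73.2 -46.2]
shift [ 0.1321 -0.0003  0.0642] turn 21.47
```

View pics/w5.png

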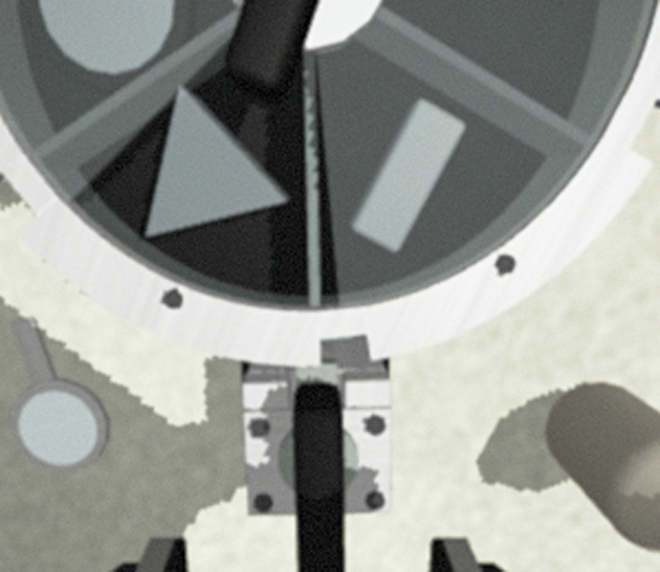

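The knob is at its locked stop: the wrist torque rose to 0.79 N m there. The bolt is at x≈317 and rides on the ring, with the notch centre at x≈345. That leaves about 5° clockwise to go, and the opening lies over the triangle. I'll regrip the handle.

Request:
creep_tool(
  ticks={"segments":[[0.66,0,0,0,0.05],[0.66,0,0,0,0.05],[0.66,0,0,0,0.05],[0.662,0,0,0,0.05],[0,0,0,1.75,0.05],[0,0,0,1.75,0.05],[0,0,0,1.75,0.05],[0,0,0,0,0.05],[0,0,0,0,0.05]]},
  clamp_n=40,
)

```text
time_s: 18.8
position: [0.5221, -0.01, 0.1489]
tool_rot: [[-0.012, 1.0, -0.001], [1.0, 0.012, 0.0], [0.0, -0.001, -1.0]]
ft_force: [0.2, -0.0, -0.2]
grip_width: 0.0499
gripper_force: 0.0
```

```bash
python3 -c "
from h import *
goto(0.5219,-0.0101,0.085,0.5)"
```

```text
t 18.8 pos [ 0.5221 -0.01    0.1489] yang 0.67 q [-14.1  24.2  87.3  -0.   68.6 -14.8]
shift [-0.0001 -0.0001  0.0639] turn 0.17
```

Request:
creep_tool(
  ticks={"segments":[[0,0,0.4,0,0.05],[0,0,0.4,0,0.05],[0,0,0.4,0,0.05],[0,0,0.08,0,0.05],[0,0,0,0,0.05],[0,0,0,0,0.01],[0,0,0,0,0.01],[0,0,0,0,0.01],[0,0,0,0,0.01],[0,0,0,0,0.01]]},
  clamp_n=40,
)

```text
time_s: 19.8
position: [0.5219, -0.0101, 0.0866]
tool_rot: [[-0.009, 1.0, -0.0], [1.0, 0.009, -0.0], [-0.0, -0.0, -1.0]]
ft_force: [-4.1, -1.2, 6.0]
grip_width: 0.0134
gripper_force: 40.4
```

```bash
t() { python3 -c "
from h import *
goto(0.5219,-0.0101,0.085,0);s=env.observe();print(s['ft_force'].round(1),s['wrist_torque'].round(2))"; }; t
```

```text
t 19.8 pos [ 0.5219 -0.0101  0.0866] yang 0.51 q [-14.1  28.9  91.8  -0.   59.4 -14.6]
shift [-0.     -0.      0.0016] turn 0.51
[-4.1 -1.2  6. ] [-0.15  0.78 -0.06]
```

Request:
creep_tool(
  ticks={"segments":[[0,0,0,0.25,0.01],[0,0,0,0.25,0.01],[0,0,0,0.25,0.01],[0,0,0,0,0.01]]},
  clamp_n=40,
  lines="1,1",
)

```text
time_s: 20.2
```

```bash
t
```

```text
t 20.2 pos [ 0.5219 -0.0101  0.0866] yang -2.44 q [-14.1  28.9  91.8  -0.1  59.4 -11.6]
shift [-0.     -0.      0.0016] turn -2.44
[-4.7 -1.1  6. ] [-0.08  0.67  0.47]
```

Request:
creep_tool(
  ticks={"segments":[[0,0,0,0.125,0.01],[0,0,0,0.125,0.01],[0,0,0,0,0.01]]},
  clamp_n=40,
  lines="1,1",
)

```text
time_s: 20.5
```

```bash
t
```

```text
t 20.5 pos [ 0.5219 -0.01    0.0866] yang -3.42 q [-14.1  28.9  91.8  -0.1  59.4 -10.6]
shift [-0.0001 -0.      0.0016] turn -3.42
[-4.6 -0.3  5.6] [-0.12  0.77  0.47]
```

Request:
creep_tool(
  ticks={"segments":[[0,0,0,0.125,0.01],[0,0,0,0.125,0.01],[0,0,0,0,0.01]]},
  clamp_n=40,
  lines="1,1",
)

```text
time_s: 20.8
```

```bash
t
```

```text
t 20.8 pos [ 0.522  -0.0101  0.0866] yang -4.48 q [-14.1  28.9  91.8  -0.   59.4  -9.6]
shift [-0.     -0.0001  0.0016] turn -4.48
[-5.  -1.3  6.5] [-0.1   0.76  0.07]
```

```bash
t() { python3 -c "
from h import *
goto(0.5219,-0.0101,0.085,0);s=env.observe();print(s['ft_force'].round(1),s['wrist_torque'].round(2))"; }
```

Request:
creep_tool(
  ticks={"segments":[[0,0,0,0.125,0.01],[0,0,0,0,0.01]]},
  clamp_n=40,
  lines="1,1",
)

```text
time_s: 21.0
```

```bash
t
```

```text
t 21.0 pos [ 0.5219 -0.01    0.0865] yang -4.99 q [-14.1  28.9  91.8  -0.   59.4  -9.1]
shift [-0.0001  0.      0.0015] turn -4.99
[-4.3 -0.7  5.8] [-0.05  0.78  0.09]
```

Request:
creep_tool(
  ticks={"segments":[[0,0,0,0.125,0.01],[0,0,0,0,0.01]]},
  clamp_n=40,
  lines="1,1",
)

```text
time_s: 21.2
```

```bash
t
```

```text
t 21.2 pos [ 0.5219 -0.0101  0.0865] yang -5.45 q [-14.1  28.9  91.8  -0.1  59.4  -8.6]
shift [-0.     -0.      0.0015] turn -5.45
[-4.5 -0.8  5.8] [-0.11  0.72  0.32]
```

Request:
creep_tool(
  ticks={"segments":[[0,0,0,0.125,0.01],[0,0,0,0,0.01]]},
  clamp_n=40,
  lines="1,1",
)

```text
time_s: 21.4
```

```bash
t
```

```text
t 21.4 pos [ 0.5219 -0.0101  0.0866] yang -5.92 q [-14.1  28.9  91.8  -0.1  59.4  -8.1]
shift [-0.     -0.      0.0016] turn -5.92
[-4.7 -1.5  6.4] [-0.12  0.72  0.63]
```

The torque fell to 0.07 N m and then climbed to 0.63, so the bolt dropped in and reached its stop. I'll back off slightly, release and check by eye.

Scaled: -0.03 m is -0.6, -0.02 m is -0.4, -0.7 degrees is -0.175.

Request:
creep_tool(
  ticks={"segments":[[0,0,0,-0.175,0.01],[0,0,0,0,0.05],[0,0,0,0,0.05],[0,0,0,0,0.05],[0,0,-0.4,0,0.05],[0,0,-0.6,0,0.05],[0,0,-0.6,0,0.05]]},
  clamp_n=40,
  lines="1,2",
)

```text
time_s: 22.1
position: [0.5223, -0.0099, 0.1664]
```

Request:
creep_tool(
  ticks={"segments":[[-0.6,0,0,0,0.05],[-0.6,0,0,0,0.05],[-0.6,0,0,0,0.05],[-0.2,0,0,-2,0.05],[0,0,0,-2,0.05],[0,0,0,-2,0.05],[0,0,0,0,0.05],[0,0,0,0,0.05]]},
)

```text
time_s: 22.9
position: [0.5132, -0.1095, 0.1656]
tool_rot: [[-0.317, 0.948, 0.0], [0.948, 0.317, 0.0], [0.0, 0.0, -1.0]]
ft_force: [-0.9, -0.5, 0.8]
grip_width: 0.0497
gripper_force: 0.0
```

```bash
python3 - <<'E'
from h import *
import cv2
im=env.get_image("wrist"); cv2.imwrite("pics/w6.png",cv2.resize(im["pixels"][:260,120:420,::-1],None,fx=2.2,fy=2.2,interpolation=cv2.INTER_CUBIC))
E
```

```text
(no output)
```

View pics/w6.png

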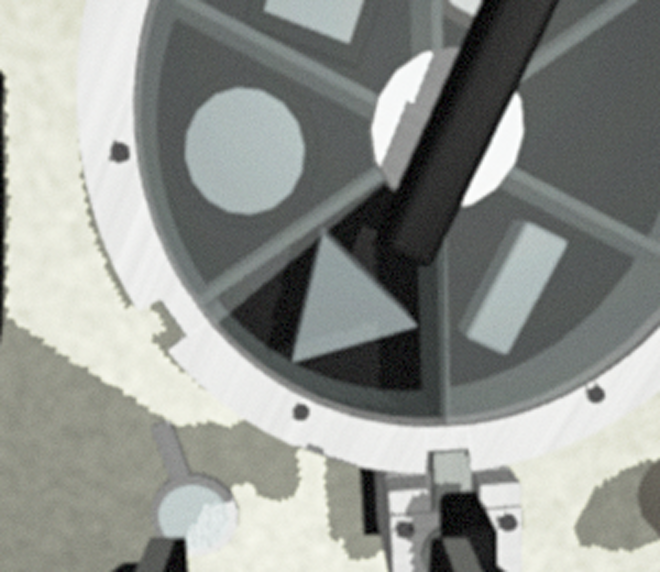

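The bolt at (449,468) now sits inside the ring's notch, and the opening lies over the triangle at (350,305). The knob is back at locked and nothing is being touched, so I'm handing in.

```bash
python3 -c "
from rig import env
print(env.close_job())"
```

```text
the job is handed in; nothing more can be done
None
```

I handed the job in at about 23 s: the cover's opening is over the prism's compartment (240°), the bolt is home in its notch, and the knob is back at its locked stop. The hand-in returned no verdict.

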